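# Draw the lint filter from the thread-suction box and hold it over the scrap tin

### The job

The suction box's lint filter is due for brushing off: slide the bolt that locks the cover flap fully back, swing the flap right over so that it stays open by itself, draw the filter plate straight up out of its channels by its grip and carry it upright to the scrap tin. Finish while holding it: keep the filter in the gripper, upright, still and centred over the tin with its width along the tin's long side, its lower edge a few centimetres above the rim, ready to be brushed. Leave the bolt drawn and the flap open, and do not shift the tin or disturb anything else on the bench.

Things in the scene. Friction and masses are not known exactly. Their poses are not given: they have to be found in the camera images.
- suction_box: cream thread-suction box, fixed, 300 mm deep (x) x 360 wide (y) x 150 high. Origin: on the table under the filter slot; +x to its rear, z up; front face at x = -75 mm, sides at y = +-180. Under the flap a chamber opens in its top, x -60 to 74, y -75 to 75, its floor 20 mm above the table. Black suction mouth at the front's left, switch panel at its right.
- slot (a point): filter slot: a point on the chamber floor, box (0, 0, 20) mm, midway between two upright channels on the chamber's side walls. They guide the filter's side edges (10 mm of each, 2 mm play all round) and end 90 mm above this floor; the flap's underside is 124 mm above it. The filter must rise 90 mm to leave them, 130 mm to clear the box's top.
- catch (a joint): slide bolt on the box's top, locks the flap: 0 = locked (22 mm wide steel tongue 11 mm over the flap's right edge); grows as it slides to the box's -y side (the robot's right), away from the flap; 0.025 m = fully drawn, its stop. 2 N friction, stays where left. The flap cannot rise until it is drawn about 12 mm.
- catch_grip (a point): middle of the bolt's black grip: upright block 26 mm (box x) x 12 mm (box y), its top 8 mm above this point; the point is 22.5 mm above the box's top, and the block stands on the steel bolt, whose top is 7 mm above the box's top. Locked, at box (-45, -112, 172.5) mm.
- flap (a joint): angle of the cream cover flap, rad: 0 = closed, flush with the box's top; 1.9 = open against its stop, leaning back past upright. Hinged along box y at its far edge; falls shut if left below about 1.57, falls gently open beyond. 147 mm from hinge to front edge, 164 mm wide, 6 mm thick, 0.22 kg.
- flap_tab (a point): point in the grey lifting tab at the middle of the flap's front edge: 26 mm wide (box y), 8 mm thick, sticking out 36 mm level beyond the box's front face, nothing under it but the table. The point is 167 mm from the hinge axis, 20 mm out from the front face; closed, at box (-95, 0, 147) mm.
- flap_hinge (a point): middle of the flap's hinge axis, fixed at box (72, 0, 147) mm; the axis runs along the box's y.
- filter: lint filter plate, hidden under the flap, loose in its channels: wire mesh in an aluminium frame 130 mm wide (its y) x 12 thick (x) x 85 tall, on its top edge a grey pull grip 30 (y) x 12 (x) x 34 mm tall; about 0.16 kg. Origin: middle of the lower edge, z up. At the start it stands upright on the slot point within 1 mm, axes along the box's.
- filter_grip (a point): point in the pull grip, 105 mm above the filter's lower edge, 14 mm below the grip's top, 20 mm above the frame's top edge; 125 mm above the table at the start.
- tin: open scrap tin, loose, 0.45 kg: 220 mm long (its y) x 150 mm (its x) x 65 mm tall, 3 mm walls, plain tinplate with a rolled brass rim, a few empty bobbins in it. Origin: centre of its underside; z up.
- brush: wooden hand brush, 190 mm long, lying on the table on the robot's side of the tin. Bystander, leave it be; origin at its underside.
- screwdriver: screwdriver, 160 mm, lying in front of the suction box. Bystander, leave it be; origin at its underside.
- snips: small steel thread snips, about 110 mm, lying in front of the suction box. Bystander, leave it be; origin at its underside.
- thread_cone: cone of thread, 60 mm base, 135 mm tall, standing behind the tin. Bystander, leave it be; origin at its underside.
- oil_bottle: slim oil bottle, 42 mm diameter, 120 mm tall, standing behind the tin. Bystander, leave it be; origin at its underside.
- tape_roll: roll of tape, 90 mm outside, 24 mm tall, lying on the rear left of the suction box's top. Bystander, leave it be; origin at its underside.
- button_jar: glass jar, 56 mm diameter, 58 mm tall, on the rear right of the suction box's top. Bystander, leave it be; origin at its underside.

How it is judged:
On the way, in this order (a step that is already met when the one before it is completed fails the run):
1. the bolt is drawn clear of the flap, the flap still down (value of joint catch above 0.017 m and value of joint flap below 0.3 rad), for 0.1 s.
2. the flap is swung past upright with the filter still in its channels (value of joint flap above 1.6 rad and z of filter in the frame of suction_box below 0.05 m), for 0.2 s.
3. the filter is drawn up clear of the box, held in the gripper, the flap open (z of filter in the frame of suction_box above 0.15 m and contact force between the fingers and filter above 1 N and value of joint flap above 1.5 rad), for 0.1 s.
At the end, for the whole second after the job is handed in: Filter held in the gripper, touching neither tin nor box: upright within 0.25 rad, lower edge 8 to 100 mm above the rim, middle within 35 mm of the tin's centre, width within 0.3 rad of the tin's long side, below 30 mm/s; flap open beyond 1.5 rad, bolt drawn at least 15 mm (z of filter in the frame of tin between 0.073 and 0.165 m and horizontal distance between filter and tin below 0.035 m and angle between filter's own z axis and vertical below 0.25 rad and angle between the y axis of filter and the y axis of tin, either way round below 0.3 rad and contact force between the fingers and filter above 1 N and linear speed of filter below 0.03 m/s and contact force between filter and tin below 0.1 N and contact force between filter and suction_box below 0.1 N and value of joint flap above 1.5 rad and value of joint catch above 0.015 m); the arm keeps its last pose, push and grip.
It fails at once if the filter is tipped by more than 0.6 rad (angle between filter's own z axis and vertical above 0.6 rad).
It fails at once if the tin is shifted by more than 20 mm (distance of tin from where it was at the start of the episode above 0.02 m).
It fails at once if a bystander is shifted by more than 25 mm (distance of any of brush, screwdriver, snips, thread_cone, oil_bottle, tape_roll, button_jar from where it was at the start of the episode above 0.025 m).
It also fails if it takes over 69 s, if anything falls off the work surface, if the arm or the gripper's body presses on something with over 40 N, if the wrist force passes 120 N, or if a joint passes its speed limit or range.

### The arm

A 6-joint arm with a two-finger parallel gripper is mounted at the origin on the work surface. World frame = base frame: x ahead of the robot, y to its left, z up, the work surface at z = 0. Lengths are in m, angles in rad, forces in N, time in s.
With the tool pointing down it reaches from about 0.425 to 0.95 m from the base axis. Payload 3.5 kg.
Tool frame: the origin (TCP) lies between the finger pads; the fingertips stand 19 mm ahead of it and the grasp point (between the pads) is the TCP (ctrl.nose_length is the distance from the TCP to the fingertips, in m); z points along the fingers, y is the line along which they close (so a half turn about z gives the same grasp; the last joint's range is limited). The gripper opens to 85 mm and grips with 20 to 120 N. Pads are 22 mm wide; open, the fingers measure 114 mm over their backs; the gripper's body (76 mm by 85 mm) begins 54 mm behind the grasp point. The pads swing forward as they close: fully open they stand 13 mm farther back than shut.
Start: joints at [1.049, 0.286, 1.577, -0, 1.279, -0.15], TCP at [0.245, 0.629, 0.25] pointing down, gripper open.
Joint ranges: [-2.77, 2.77], [-0.9, 2.22], [0.21, 2.48], [-1.53, 4.67], [0.24, 2.81], [-2.84, 2.84]. Speed limits (rad/s): [2.79, 2.79, 3.14, 3.14, 3.14, 3.14].

### API

Orientations are given as a unit quaternion [x, y, z, w].
In Python, from plant import ctrl gives the robot as it stands.
- The arm moves only by the tool apply_moves, never from a script. Its argument "series" is a list of rows, each a list of 6 numbers: the shift along the world's x, y, z scaled (see below), then the turn, a rotation vector about the world's x, y, z scaled (see below). A call has 1 to 20 rows; each row is the pose to reach, as a shift and turn from the pose commanded when the call began; what a row does not reach only later rows make up. The controller multiplies each number of a shift by 0.8 m and each number of a turn by 45 degrees. A row lasts 1/8 s, in which the tool goes at most 62.5 mm and 10.7 degrees, less where a joint would pass 70% of its speed; a pose out of reach is approached as far as the arm can. A call with a number of a shift or a turn outside -1 to 1 is refused whole. A call with a gripper value outside its range is refused whole. "jaw" is the opening, from 0 (shut) to 1 (fully open), set as the call begins (left out, the last holds). The fingers move at their own pace and stop on an object; "squeeze" is the grip in N (left out, the last holds). Time passes only in rows, so rows that repeat a pose let the fingers close. It gives the time, the measured TCP pose, the force, the opening and the grip force at its end, in the units of the state.
- ctrl.get_state(): the state, without advancing time (a new reading comes with each control period).
- ctrl.read_camera(name): name is "scene" or "top" or "wrist"; returns the picture (400x640x3 uint8, red, green, blue); there is no depth.
- ctrl.get_calibration(name): a dict with "fx", "fy", "cx", "cy" (pixels), "dist_coeffs" ([k1, k2, p1, p2, k3] as OpenCV has them; the pictures are not rectified), "xyz" and "orientation" of the camera in the world; the wrist camera has in their place "hand_eye" (4x4, takes a point from camera to tool coordinates, whose origin is the TCP and whose axes are the flange's). Camera axes: x right, y up, looking along -z (the intrinsics and any distortion apply to the point x, -y, -z); pixel columns grow to the right and rows downward; lengths in m; the calibration is good to about 2 mm. A picture is of the moment at which its call begins: read the wrist's pose just before it. get_calibration takes no time and is no camera call.
- ctrl.sign_off(): hands the job in; it is judged then, once.
Trained networks look in the newest picture that a camera, given by its name, has taken for a name from the list of things; names that differ only in an ending like _2 or _b are one class to them, and where a whole thing is asked for, a point or a joint stands for the part that bears it (a point fixed in the world has none). Each returns a list of dicts, best first, with "p" (0 to 1); they miss things now and then, are a little off and sometimes report something else, mostly with a low value. They report only what shows in the picture. A call takes as long as a camera call.
- ctrl.boxes_of(thing, camera): "xy" ([column, row] as shares, 0 to 1, of the picture: columns of its width, rows of its height, amid what is visible of it).
- ctrl.silhouettes(thing, camera): "pixels" (400x640 bool, what is visible of it) and "xy" ([column, row] as shares, 0 to 1, of the picture: columns of its width, rows of its height, amid what is visible of it).
The state is a dict: "time": time; "qpos": joint angles; "dq": joint speeds; "joint_efforts": joint torques, N m; "eef_pos": TCP position; "tcp_rot": TCP orientation; "contact_force": force on the tool from outside, world axes, zero at the start; "wrist_torque": the same for the moment, N m; "opening": opening from 0.0 (shut) to 1.0 (fully open); "finger_force": force on a finger pad.
Only numpy, scipy, OpenCV 4.12 (cv2) and the standard library are available. Lean on these libraries where they do the work, as an engineer would, in place of code of your own. Each camera call takes 0.05 s, during which the arm holds its last target. There are 200 camera calls.

## Working session

There is one attempt and no reset: what is moved stays moved. The work goes in short steps, Python scripts to look and compute and a tool call to move; the robot and the scene stay as the last step left them, time stands still between calls to the robot, and variables do not carry over. Pictures are saved under pics/ and viewed, at most 10 in all, crops included, and the job is handed in when it is done.

Besides the shell and the picture viewer there is one more tool, called by a JSON object that holds its "api" and its "payload", one argument or row to a line. apply_moves: Moves the arm, as the interface text tells. Shifts and turns lie within -1 to 1; 1 stands for 0.8 m of shift or 45 degrees of turn. Its arguments: {"type":"object","properties":{"series":{"type":"array"},"jaw":{"type":"number"},"squeeze":{"type":"number"}},"required":["series"]}

```bash
mkdir -p pics; ls
cat > h.py <<'E'
import numpy as np, cv2
from scipy.spatial.transform import Rotation as R
from plant import ctrl
def cam(name):
    c=ctrl.get_calibration(name)
    K=np.array([[c['fx'],0,c['cx']],[0,c['fy'],c['cy']],[0,0,1.]]);d=np.array(c['dist_coeffs'],float)
    if 'xyz' in c: p=np.array(c['xyz']);Rm=R.from_quat(c['orientation']).as_matrix()
    else:
        s=ctrl.get_state();T=np.array(c['hand_eye']);Rt=R.from_quat(s['tcp_rot']).as_matrix()
        p=Rt@T[:3,3]+np.array(s['eef_pos']);Rm=Rt@T[:3,:3]
    return K,d,p,Rm
def pix2w(C,uv,z):
    K,d,p,Rm=C
    n=cv2.undistortPoints(np.array(uv,float).reshape(-1,1,2),K,d).reshape(-1,2)
    r=np.c_[n[:,0],-n[:,1],-np.ones(len(n))]@Rm.T
    return p+r*((z-p[2])/r[:,2])[:,None]
def w2pix(C,P):
    K,d,p,Rm=C
    q=(np.atleast_2d(P)-p)@Rm; q=q*[1,-1,-1]
    return cv2.projectPoints(q,np.zeros(3),np.zeros(3),K,d)[0].reshape(-1,2)
def save(img,f): cv2.imwrite('pics/'+f,img[:,:,::-1])
E
python3 - <<'E'
from h import *
a=ctrl.read_camera('scene');save(a,'s0.png')
b=ctrl.read_camera('top');save(b,'t0.png')
C=cam('top');print(C[2],C[3].round(2).tolist(), cam('scene')[2])
for n in ['suction_box','catch_grip','flap_tab','flap','tin','brush','thread_cone','oil_bottle','tape_roll','button_jar']:
    for c in ['top','scene']:
        print(n,c,[(round(o['p'],2),(np.array(o['xy'])*[640,400]).round(1).tolist()) for o in ctrl.boxes_of(n,c)[:2]])
E
```

```text
pics
[0.43913311 0.00405286 1.14791854] [[-0.0, 1.0, -0.07], [-1.0, -0.0, -0.01], [-0.01, 0.07, 1.0]] [ 0.76746122 -0.62107366  1.01390009]
suction_box top [(0.6, [410.5, 178.8])]
suction_box scene [(0.98, [300.3, 293.0])]
catch_grip top [(0.56, [447.2, 227.4])]
catch_grip scene [(0.62, [236.7, 285.2])]
flap_tab top [(0.58, [406.3, 203.0])]
flap_tab scene [(0.58, [273.9, 260.5])]
flap top []
flap scene [(0.72, [274.2, 262.8]), (0.53, [234.7, 286.6])]
tin top [(0.75, [234.4, 199.8]), (0.37, [427.2, 267.9])]
tin scene [(0.66, [343.6, 156.4])]
brush top [(0.87, [237.9, 251.6]), (0.16, [411.3, 180.5])]
brush scene [(0.67, [296.4, 153.2]), (0.19, [235.3, 286.8])]
thread_cone top [(0.87, [205.4, 151.5])]
thread_cone scene [(0.6, [396.1, 142.7]), (0.2, [299.1, 291.3])]
oil_bottle top [(0.7, [234.3, 200.7]), (0.61, [243.1, 149.5])]
oil_bottle scene [(0.92, [385.1, 171.5])]
tape_roll top [(0.85, [379.6, 126.9])]
tape_roll scene [(0.96, [360.0, 237.0]), (0.6, [204.6, 289.7])]
button_jar top [(0.66, [478.5, 141.2])]
button_jar scene [(0.73, [311.5, 342.9])]
```

View pics/t0.png

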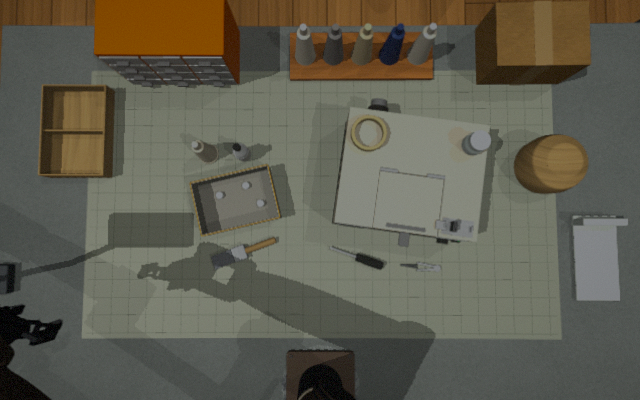

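View pics/s0.png

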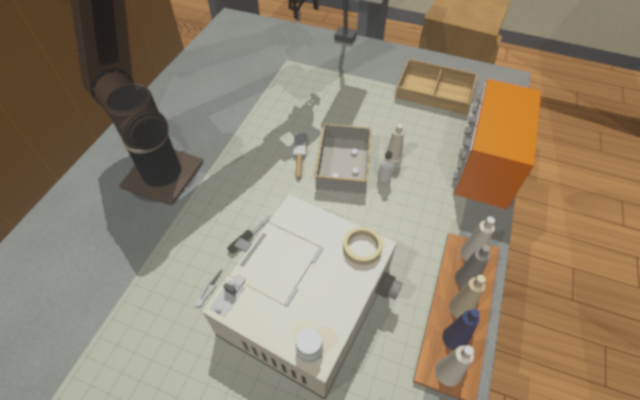

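The top view shows the box top's corners near (347,108), (495,126), (477,243) and (334,224), the tab at (404,240) and the bolt grip around (455,226). The tin is at (235,200). Next I fit the poses from silhouettes and check them on an overlay.

```bash
cat > fit.py <<'E'
from h import *
from scipy.optimize import least_squares
img=ctrl.read_camera('top');C=cam('top')
def sil(n,near):
    L=ctrl.silhouettes(n,'top')
    L=[o for o in L if np.linalg.norm(np.array(o['xy'])*[640,400]-near)<40]
    return L[0]['pixels'].astype(np.uint8) if L else None
g=cv2.cvtColor(img,cv2.COLOR_RGB2GRAY)
def quad(m,z):
    c=max(cv2.findContours(m,0,1)[0],key=cv2.contourArea)
    h=cv2.convexHull(c);
    P=pix2w(C,h.reshape(-1,2),z)[:,:2]
    return P,cv2.minAreaRect((P*1000).astype(np.float32))
for n,near,z in [('suction_box',(411,178),.15),('tin',(236,200),.065)]:
    m=sil(n,near)
    if m is None: print(n,'none');continue
    P,r=quad(m,z);print(n,m.sum(),r)
for z,q in [(.15,[(347,108),(495,126),(477,243),(334,224)]),(.065,[(190,183),(271,166),(282,216),(202,236)])]:
    print(pix2w(C,q,z).round(4).tolist())
for n,near in [('catch_grip',(452,226)),('flap_tab',(404,240))]:
    for o in ctrl.silhouettes(n,'top'):print(n,o['p'],np.array(o['xy'])*[640,400],o['pixels'].sum())
cr=img[95:260,320:510];cv2.imwrite('pics/c1.png',cv2.resize(cr,None,fx=3.6,fy=3.6,interpolation=2)[:,:,::-1])
E
python3 fit.py
```

```text
suction_box 16472 ((578.927001953125, -230.64694213867188), (368.57415771484375, 365.39404296875), 82.36151885986328)
tin 4739 ((520.1801147460938, 234.8269805908203), (160.94863891601562, 231.45811462402344), 14.19383716583252)
[[0.7501, -0.07, 0.15], [0.7013, -0.4476, 0.15], [0.4034, -0.3942, 0.15], [0.4511, -0.0354, 0.15]]
[[0.566, 0.3599, 0.065], [0.6133, 0.1357, 0.065], [0.4742, 0.1045, 0.065], [0.4195, 0.324, 0.065]]
catch_grip 0.66 [449.216 226.4  ] 180
catch_grip 0.56 [409.216 180.48 ] 16909
catch_grip 0.36 [476.288 146.   ] 543
flap_tab 0.67 [404.672 203.4  ] 3922
flap_tab 0.58 [408.512 178.   ] 17070
flap_tab 0.34 [239.616 149.4  ] 261
```

View pics/c1.png

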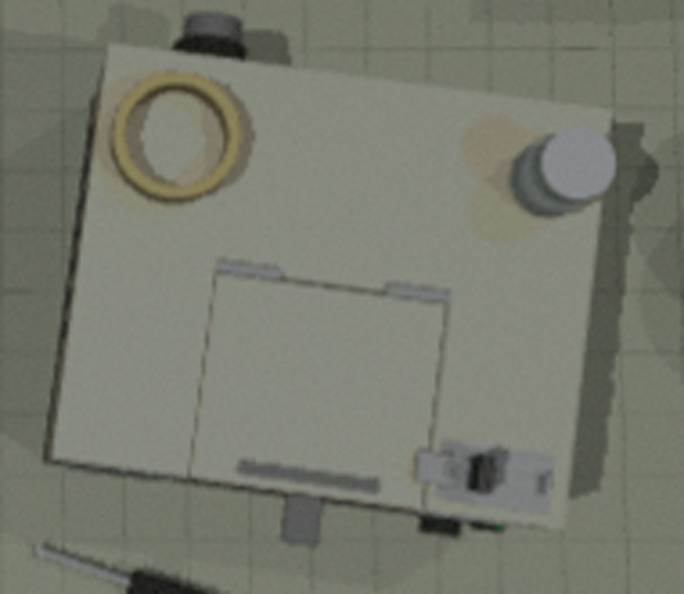

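The crop shows the box top's corners at (110,45), (612,108), (567,527) and (47,462), the tab at (301,520) and the bolt grip at (487,470). I fit the box and tin poses from these.

```bash
cat > fit2.py <<'E'
from h import *
from scipy.optimize import least_squares
C=cam('top')
f=lambda q:np.array(q,float)/3.6+[320,95]-.4
obj=np.array([[225,180,150],[225,-180,150],[-75,-180,150],[-75,180,150],[-93,0,151],[-75,82,150],[-75,-82,150]])/1000
px=f([(110,45),(612,108),(567,527),(47,462),(301,517),(190,480),(423,512)])
def pose(v,o): 
    c,s=np.cos(v[2]),np.sin(v[2]);return np.c_[o[:,0]*c-o[:,1]*s+v[0],o[:,0]*s+o[:,1]*c+v[1],o[:,2]]
r=least_squares(lambda v:(w2pix(C,pose(v,obj))-px).ravel(),[.5,-.22,-.1],loss='soft_l1')
print(r.x,(w2pix(C,pose(r.x,obj))-px).round(1).tolist())
np.save('box.npy',r.x)
t=np.array([[75,110,65],[75,-110,65],[-75,-110,65],[-75,110,65]])/1000
tp=np.array([(190,183),(271,166),(282,216),(202,236)],float)
r2=least_squares(lambda v:(w2pix(C,pose(v,t))-tp).ravel(),[.52,.23,.2])
print(r2.x,(w2pix(C,pose(r2.x,t))-tp).round(1).tolist());np.save('tin.npy',r2.x)
P=np.array([[-45,-112,172.5],[-95,0,147],[72,0,147],[0,0,125]])/1000
print('grip,tab,hinge,filtergrip',pose(r.x,P).round(4).tolist())
print(w2pix(C,pose(r.x,P[:1])), ctrl.get_state()['tcp_rot'],cam('wrist')[2:],ctrl.get_calibration('wrist')['hand_eye'],ctrl.get_state()['eef_pos'],ctrl.get_state()['time'])
E
python3 fit2.py
```

```text
[ 0.50542724 -0.22413449 -0.13566417] [[-0.7, -0.1], [-0.4, 0.4], [-0.9, 0.6], [1.4, -0.7], [0.8, 0.8], [0.1, -0.4], [0.1, -0.5]]
[0.51823601 0.23104513 0.22809986] [[1.7, -0.2], [-1.8, -1.0], [-0.9, 1.5], [1.0, -0.3]]
grip,tab,hinge,filtergrip [[0.4457, -0.329, 0.1725], [0.4113, -0.2113, 0.147], [0.5768, -0.2339, 0.147], [0.5054, -0.2241, 0.125]]
[[453.52675634 226.05116614]] [ 1.84842836e-01  9.82768093e-01 -4.02111036e-05  4.69950772e-06] (array([0.17934596, 0.65493812, 0.37300585]), array([[ 3.63319465e-01, -8.94188886e-01, -2.61582114e-01],
       [ 9.31664573e-01,  3.48614704e-01,  1.02317699e-01],
       [-2.99978169e-04, -2.80880801e-01,  9.59742614e-01]])) [[-4.49928124e-06  9.59749428e-01  2.80857680e-01  7.08320035e-02]
 [ 9.99999975e-01 -5.82229927e-05  2.14979933e-04  3.65263692e-04]
 [ 2.22679242e-04  2.80857674e-01 -9.59749403e-01 -1.22691193e-01]
 [ 0.00000000e+00  0.00000000e+00  0.00000000e+00  1.00000000e+00]] [0.24520435 0.62885356 0.25031639] 1.35
```

The fit is consistent to about 1 px and the predicted bolt grip matches the picture. I'll move over the box for a close look.

{"api": "apply_moves", "payload": {
  "series": [
    [0.38,-0.47,0.08,0,0,0.3],
    [0.38,-0.47,0.08,0,0,0.3],
    [0.38,-0.47,0.08,0,0,0.3],
    [0.38,-0.47,0.08,0,0,0.3],
    [0.38,-0.47,0.08,0,0,0.3],
    [0.38,-0.47,0.08,0,0,0.3],
    [0.38,-0.47,0.08,0,0,0.3],
    [0.38,-0.47,0.08,0,0,0.3],
    [0.38,-0.47,0.08,0,0,0.3]
  ],
  "jaw": 0.6
}}

```text
time: 2.48
eef_pos: [0.5513, 0.2501, 0.315]
tcp_rot: [0.071, 0.998, 0.0, 0.001]
contact_force: [-0.4, 0.7, 0.2]
opening: 0.6
finger_force: 0.0
```

{"api": "apply_moves", "payload": {
  "series": [
    [-0.136,-0.666,0,0,0,0],
    [-0.136,-0.666,0,0,0,0],
    [-0.136,-0.666,0,0,0,0],
    [-0.136,-0.666,0,0,0,0],
    [-0.136,-0.666,0,0,0,0],
    [-0.136,-0.666,0,0,0,0],
    [-0.136,-0.666,0,0,0,0],
    [-0.136,-0.666,0,0,0,0],
    [-0.136,-0.666,0,0,0,0],
    [-0.136,-0.666,0,0,0,0],
    [-0.136,-0.666,0,0,0,0]
  ]
}}

```text
time: 3.85
eef_pos: [0.4407, -0.2787, 0.3141]
tcp_rot: [0.068, 0.998, 0.001, -0.0]
contact_force: [-0.4, 0.0, -0.3]
opening: 0.602
finger_force: 0.0
```

Run:
```python
from h import *
C=cam('wrist');a=ctrl.read_camera('wrist');s=ctrl.get_state();print(s['time'],s['eef_pos'],s['tcp_rot'],s['qpos'])
b=np.load('box.npy')
def pose(v,o):
    o=np.array(o)/1000;c,s=np.cos(v[2]),np.sin(v[2]);return np.c_[o[:,0]*c-o[:,1]*s+v[0],o[:,0]*s+o[:,1]*c+v[1],o[:,2]]
o=[[-75,-180,150],[-75,82,150],[-75,-82,150],[-111,13,151],[-111,-13,151],[-58,-106,180.5],[-58,-118,180.5],[-32,-106,180.5],[-32,-118,180.5],[72,82,150],[72,-82,150]]
p=w2pix(C,pose(b,o));print(p.round(1).tolist())
a=a.copy()
for q in p: cv2.circle(a,tuple(int(v) for v in q.round()),2,(255,0,0),-1)
cv2.imwrite('pics/w1.png',a[:,:,::-1])
```

```text
3.9 [ 0.44079807 -0.27836928  0.31417605] [ 6.71795989e-02  9.97740823e-01  3.89018328e-04 -1.65369305e-05] [-7.58298777e-01 -1.01264955e-01  1.87678035e+00  5.90720957e-04
  1.36659867e+00 -2.19475457e+00]
[[198.1, 165.7], [471.8, 165.8], [300.6, 165.6], [403.2, 127.1], [375.0, 127.0], [271.2, 191.2], [257.5, 191.2], [272.5, 219.2], [259.2, 219.2], [452.9, 298.5], [303.1, 298.9]]
```

View pics/w1.png

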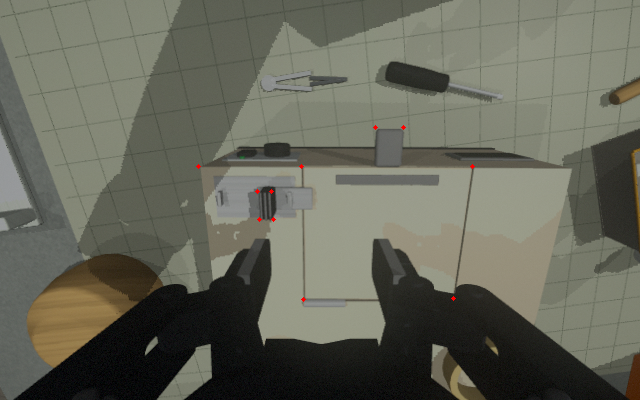

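The projected points (red) land on the tab, flap and box edges within 1–2 px. The grip shows at about (268,203) against the predicted (265,205). That's good enough to grasp the bolt.

{"api": "apply_moves", "payload": {
  "series": [
    [0.006,-0.061,-0.05,0,0,0],
    [0.006,-0.061,-0.1,0,0,0],
    [0.006,-0.061,-0.14,0,0,0],
    [0.006,-0.061,-0.155,0,0,0],
    [0.006,-0.061,-0.165,0,0,0],
    [0.006,-0.061,-0.165,0,0,0],
    [0.006,-0.061,-0.165,0,0,0]
  ],
  "jaw": 0.6
}}

```text
time: 4.78
eef_pos: [0.4459, -0.3292, 0.1839]
tcp_rot: [0.068, 0.998, -0.001, 0.001]
contact_force: [-0.0, 0.4, -0.2]
opening: 0.597
finger_force: 0.0
```

{"api": "apply_moves", "payload": {
  "series": [
    [0,0,0,0,0,0],
    [0,0,0,0,0,0],
    [0,0,0,0,0,0],
    [0,0,0,0,0,0],
    [0,0,0,0,0,0],
    [0,0,0,0,0,0]
  ],
  "jaw": 0,
  "squeeze": 30
}}

```text
time: 5.52
eef_pos: [0.4453, -0.329, 0.1829]
tcp_rot: [0.068, 0.998, -0.0, 0.0]
contact_force: [-0.9, -0.3, 4.1]
opening: 0.132
finger_force: 34.0
```

{"api": "apply_moves", "payload": {
  "series": [
    [-0.001,-0.008,0,0,0,0],
    [-0.002,-0.015,0,0,0,0],
    [-0.003,-0.022,0,0,0,0],
    [-0.004,-0.027,0,0,0,0],
    [-0.004,-0.031,0,0,0,0],
    [-0.004,-0.031,0,0,0,0],
    [-0.004,-0.031,0,0,0,0]
  ]
}}

```text
time: 6.4
eef_pos: [0.442, -0.3527, 0.1829]
tcp_rot: [0.068, 0.998, 0.001, -0.0]
contact_force: [-1.3, 3.9, 6.0]
opening: 0.128
finger_force: 34.3
```

{"api": "apply_moves", "payload": {
  "series": [
    [0,0,0,0,0,0],
    [0,0,0,0,0,0],
    [0,0,0,0,0,0],
    [0,0,0.02,0,0,0],
    [0,0,0.06,0,0,0],
    [0,0,0.1,0,0,0],
    [0,0,0.1,0,0,0]
  ],
  "jaw": 0.6
}}

```text
time: 7.28
eef_pos: [0.4433, -0.355, 0.2672]
tcp_rot: [0.068, 0.998, -0.003, 0.003]
contact_force: [-0.6, -0.2, 0.3]
opening: 0.6
finger_force: 0.0
```

{"api": "apply_moves", "payload": {
  "series": [
    [-0.045,0.179,0,0,0,0],
    [-0.045,0.179,0,0,0,0],
    [-0.045,0.179,0,0,0,0],
    [-0.045,0.179,-0.06,0,0,0],
    [-0.045,0.179,-0.11,0,0,0],
    [-0.045,0.179,-0.135,0,0,0],
    [-0.045,0.179,-0.143,0,0,0],
    [-0.045,0.179,-0.143,0,0,0],
    [-0.045,0.179,-0.143,0,0,0]
  ]
}}

```text
time: 8.4
eef_pos: [0.4066, -0.2109, 0.1491]
tcp_rot: [0.068, 0.998, -0.001, 0.001]
contact_force: [-1.2, -0.6, 0.5]
opening: 0.598
finger_force: 0.0
```

{"api": "apply_moves", "payload": {
  "series": [
    [0,0,0,0,0,0],
    [0,0,0,0,0,0],
    [0,0,0,0,0,0],
    [0,0,0,0,0,0],
    [0,0,0,0,0,0]
  ],
  "jaw": 0,
  "squeeze": 40
}}

```text
time: 9.02
eef_pos: [0.4066, -0.2095, 0.1491]
tcp_rot: [0.068, 0.998, 0.001, 0.001]
contact_force: [-0.5, 5.6, 5.3]
opening: 0.291
finger_force: 39.8
```

Run:
```python
from h import *
s=ctrl.get_state();print(s['eef_pos'],s['opening'])
# arc rows: r=.172, box yaw
b=np.load('box.npy');th=np.arange(0.0,1.81,0.1);r=.172
d=r*(1-np.cos(th));z=r*np.sin(th)
print(np.c_[th,d*np.cos(b[2])/.8,d*np.sin(b[2])/.8,z/.8].round(3).tolist())
```

```text
[ 0.40657951 -0.20949809  0.14906986] 0.2910776730303897
[[0.0, 0.0, -0.0, 0.0], [0.1, 0.001, -0.0, 0.021], [0.2, 0.004, -0.001, 0.043], [0.3, 0.01, -0.001, 0.064], [0.4, 0.017, -0.002, 0.084], [0.5, 0.026, -0.004, 0.103], [0.6, 0.037, -0.005, 0.121], [0.7, 0.05, -0.007, 0.139], [0.8, 0.065, -0.009, 0.154], [0.9, 0.081, -0.011, 0.168], [1.0, 0.098, -0.013, 0.181], [1.1, 0.116, -0.016, 0.192], [1.2, 0.136, -0.019, 0.2], [1.3, 0.156, -0.021, 0.207], [1.4, 0.177, -0.024, 0.212], [1.5, 0.198, -0.027, 0.214], [1.6, 0.219, -0.03, 0.215], [1.7, 0.24, -0.033, 0.213], [1.8, 0.261, -0.036, 0.209]]
```

{"api": "apply_moves", "payload": {
  "series": [
    [0.001,0,0.021,0,0,0],
    [0.004,-0.001,0.043,0,0,0],
    [0.01,-0.001,0.064,0,0,0],
    [0.017,-0.002,0.084,0,0,0],
    [0.017,-0.002,0.084,0,0,0]
  ]
}}

```text
time: 9.65
eef_pos: [0.42, -0.2114, 0.2164]
tcp_rot: [0.068, 0.998, 0.001, -0.0]
contact_force: [0.4, 4.0, -2.6]
opening: 0.293
finger_force: 39.9
```

Run:
```python
from h import *
a=ctrl.read_camera('wrist');save(a,'w2.png');b=ctrl.read_camera('scene')
save(np.vstack([cv2.resize(a,(480,300)),cv2.resize(b[130:400,80:512],(480,300))]),'w2.png')
s=ctrl.get_state();print(s['eef_pos'],s['contact_force'])
```

```text
[ 0.41949893 -0.21129683  0.21525456] [ 0.65471979  5.01328872 -2.46334299]
```

View pics/w2.png

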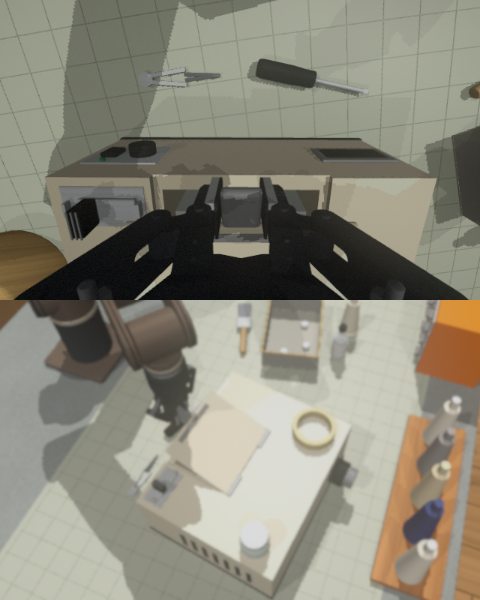

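Both pictures show the flap lifted with the tab between the pads, and the bolt drawn. I'll continue the arc.

{"api": "apply_moves", "payload": {
  "series": [
    [0.009,-0.002,0.019,0,0,0],
    [0.02,-0.003,0.037,0,0,0],
    [0.033,-0.005,0.055,0,0,0],
    [0.048,-0.007,0.07,0,0,0],
    [0.064,-0.009,0.084,0,0,0],
    [0.081,-0.011,0.097,0,0,0],
    [0.099,-0.014,0.108,0,0,0],
    [0.119,-0.017,0.116,0,0,0],
    [0.139,-0.019,0.123,0,0,0],
    [0.16,-0.022,0.128,0,0,0],
    [0.181,-0.025,0.13,0,0,0],
    [0.202,-0.028,0.131,0,0,0],
    [0.223,-0.031,0.129,0,0,0],
    [0.234,-0.032,0.127,0,0,0],
    [0.234,-0.032,0.127,0,0,0],
    [0.234,-0.032,0.127,0,0,0],
    [0.234,-0.032,0.127,0,0,0]
  ]
}}

```text
time: 11.88
eef_pos: [0.6072, -0.2376, 0.3189]
tcp_rot: [0.068, 0.998, -0.001, 0.002]
contact_force: [0.6, 3.8, 4.9]
opening: 0.297
finger_force: 42.4
```

Run:
```python
from h import *
a=ctrl.read_camera('wrist');b=ctrl.read_camera('scene')
save(np.vstack([cv2.resize(a,(480,300)),cv2.resize(b[130:400,80:512],(480,300))]),'w3.png')
```

```text
(no output)
```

View pics/w3.png

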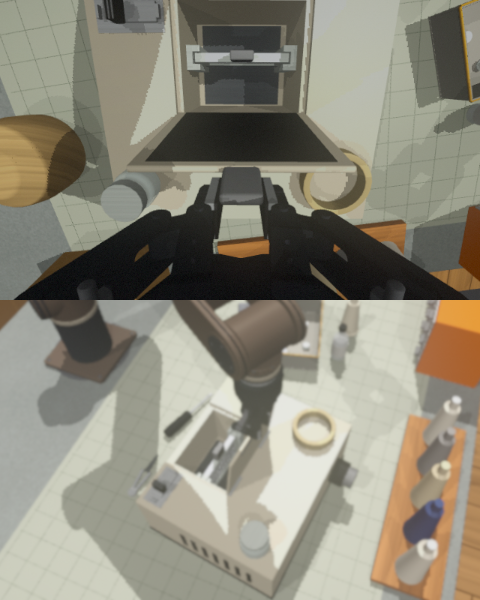

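The flap is past upright, leaning back, and the filter with its grip shows upright in the open chamber. I'll release, lift clear and turn over the filter.

{"api": "apply_moves", "payload": {
  "series": [
    [0,0,0,0,0,0],
    [0,0,0,0,0,0],
    [0,0,0,0,0,0],
    [0,0,0,0,0,0],
    [0,0,0.03,0,0,0],
    [0,0,0.09,0,0,0],
    [-0.06,0.008,0.09,0,0,-0.2],
    [-0.127,0.017,0.09,0,0,-0.5],
    [-0.127,0.017,0.09,0,0,-1],
    [-0.127,0.017,0.09,0,0,-1],
    [-0.127,0.017,0.09,0,0,-1]
  ],
  "jaw": 0.6
}}

```text
time: 13.35
eef_pos: [0.5049, -0.224, 0.3889]
tcp_rot: [0.446, 0.895, -0.0, 0.0]
contact_force: [0.8, 0.4, -0.2]
opening: 0.598
finger_force: 0.0
```

{"api": "apply_moves", "payload": {
  "series": [
    [0,0,0,0,0,-1],
    [0,0,0,0,0,-1],
    [0,0,0,0,0,-1],
    [0,0,0,0,0,-1],
    [0,0,-0.06,0,0,-1],
    [0,0,-0.1,0,0,-1],
    [0,0,-0.1,0,0,-1],
    [0,0,-0.1,0,0,-1]
  ]
}}

```text
time: 14.35
eef_pos: [0.5057, -0.2244, 0.3104]
tcp_rot: [0.754, 0.657, 0.0, 0.001]
contact_force: [-0.2, 0.8, 0.9]
opening: 0.604
finger_force: 0.0
```

Run:
```python
from h import *
C=cam('wrist');a=ctrl.read_camera('wrist').copy();s=ctrl.get_state();print(s['time'],s['eef_pos'],R.from_quat(s['tcp_rot']).as_matrix()[:,1])
b=np.load('box.npy')
def pose(v,o):
    o=np.array(o)/1000;c,s=np.cos(v[2]),np.sin(v[2]);return np.c_[o[:,0]*c-o[:,1]*s+v[0],o[:,0]*s+o[:,1]*c+v[1],o[:,2]]
o=[[x,y,139] for x in(-6,6) for y in (-15,15)]+[[x,y,105] for x in(-6,6) for y in (-65,65)]
p=w2pix(C,pose(b,o));print(p.round(1).tolist())
for q in p: cv2.circle(a,tuple(int(v) for v in q.round()),2,(255,0,0),-1)
bb=ctrl.read_camera('scene')
save(np.vstack([a,bb[100:300,40:680]])if 0 else a,'w4.png')
save(np.vstack([cv2.resize(a,(560,350)),cv2.resize(bb[130:400,80:512],(560,250))]),'w4.png')
```

```text
14.4 [ 0.50599004 -0.22450032  0.31111667] [ 0.99074295 -0.1357095   0.00336596]
[[313.8, 197.2], [313.6, 167.8], [325.8, 197.2], [325.9, 167.8], [314.8, 230.2], [314.0, 114.2], [325.1, 230.2], [325.5, 114.2]]
```

View pics/w4.png

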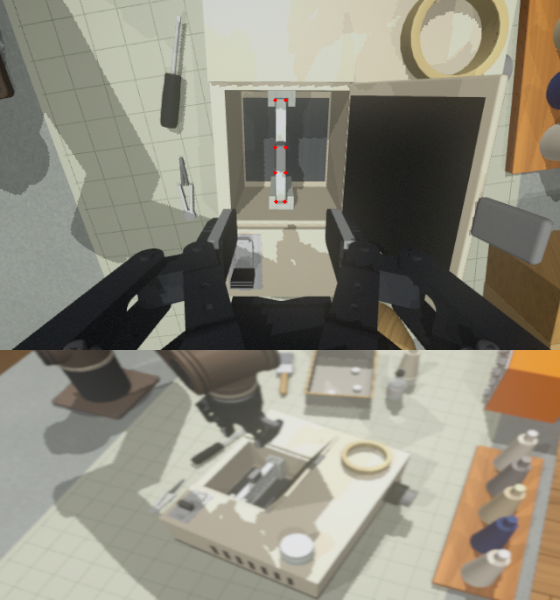

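The red predictions sit on the grip and frame, and the flap stays open. I'll descend and grip.

{"api": "apply_moves", "payload": {
  "series": [
    [0,0,-0.06,0,0,0],
    [0,0,-0.12,0,0,0],
    [0,0,-0.16,0,0,0],
    [0,0,-0.19,0,0,0],
    [0,0,-0.21,0,0,0],
    [0,0,-0.224,0,0,0],
    [0,0,-0.224,0,0,0],
    [0,0,-0.224,0,0,0]
  ],
  "jaw": 0.45
}}

```text
time: 15.45
eef_pos: [0.5059, -0.2244, 0.1307]
tcp_rot: [0.754, 0.657, 0.0, 0.001]
contact_force: [-1.0, 1.9, -0.9]
opening: 0.45
finger_force: 0.0
```

{"api": "apply_moves", "payload": {
  "series": [
    [0,0,0,0,0,0],
    [0,0,0,0,0,0],
    [0,0,0,0,0,0],
    [0,0,0,0,0,0],
    [0,0,0,0,0,0],
    [0,0,0,0,0,0]
  ],
  "jaw": 0,
  "squeeze": 60
}}

```text
time: 16.2
eef_pos: [0.5058, -0.2243, 0.1305]
tcp_rot: [0.754, 0.657, 0.0, 0.001]
contact_force: [-0.5, -0.6, 4.2]
opening: 0.132
finger_force: 60.6
```

{"api": "apply_moves", "payload": {
  "series": [
    [0,0,0.015,0,0,0],
    [0,0,0.03,0,0,0],
    [0,0,0.05,0,0,0],
    [0,0,0.07,0,0,0],
    [0,0,0.09,0,0,0],
    [0,0,0.11,0,0,0],
    [0,0,0.13,0,0,0],
    [0,0,0.15,0,0,0],
    [0,0,0.17,0,0,0],
    [0,0,0.19,0,0,0],
    [0,0,0.21,0,0,0],
    [0,0,0.23,0,0,0],
    [0,0,0.245,0,0,0],
    [0,0,0.25,0,0,0],
    [0,0,0.25,0,0,0]
  ]
}}

```text
time: 18.08
eef_pos: [0.5052, -0.2239, 0.3295]
tcp_rot: [0.754, 0.657, -0.0, -0.0]
contact_force: [0.7, 0.6, -1.5]
opening: 0.131
finger_force: 59.7
```

Run:
```python
from h import *
from scipy.optimize import least_squares
C=cam('top');a=ctrl.read_camera('top')
cr=a[150:250,170:300];up=cv2.resize(cr,None,fx=5,fy=5,interpolation=2).copy()
t=np.load('tin.npy');c,s=np.cos(t[2]),np.sin(t[2])
o=np.array([[75,110],[75,-110],[-75,-110],[-75,110]])/1000
P=np.c_[o@np.array([[c,s],[-s,c]])+t[:2],np.full(4,.065)]
p=((w2pix(C,P)-[170,150]+.5)*5).round().astype(int)
cv2.polylines(up,[p],True,(255,0,0),1);save(up,'t5.png')
for cam_ in ['top']:
    L=ctrl.silhouettes('tin',cam_)
    for o_ in L: print(o_['p'],np.array(o_['xy'])*[640,400])
```

```text
0.7 [478.208 140.32 ]
0.59 [234.816 199.52 ]
```

View pics/t5.png

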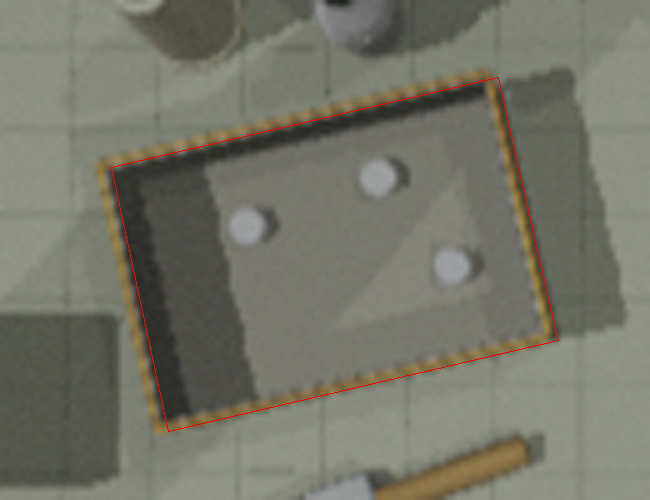

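The tin outline (red) is about 8 px too far right and 5 px too low in the 5x crop. That puts the tin's centre near (0.5205, 0.235) with the yaw correct. I'll carry the filter over.

{"api": "apply_moves", "payload": {
  "series": [
    [0,0.01,0,0,0,0],
    [0.001,0.03,0,0,0,0],
    [0.002,0.065,0,0,0,0.03],
    [0.004,0.11,0,0,0,0.07],
    [0.006,0.16,0,0,0,0.12],
    [0.008,0.21,0,0,0,0.17],
    [0.01,0.26,0,0,0,0.22],
    [0.012,0.31,0,0,0,0.27],
    [0.013,0.36,0,0,0,0.32],
    [0.015,0.41,0,0,0,0.36],
    [0.016,0.455,0,0,0,0.4],
    [0.017,0.495,0,0,0,0.43],
    [0.018,0.53,0,0,0,0.45],
    [0.019,0.555,0,0,0,0.46],
    [0.019,0.568,0,0,0,0.463],
    [0.019,0.574,0,0,0,0.463],
    [0.019,0.574,0,0,0,0.463],
    [0.019,0.574,0,0,0,0.463]
  ]
}}

```text
time: 20.42
eef_pos: [0.5205, 0.2346, 0.3295]
tcp_rot: [0.623, 0.782, -0.0, 0.0]
contact_force: [0.3, 1.4, -1.7]
opening: 0.128
finger_force: 59.7
```

{"api": "apply_moves", "payload": {
  "series": [
    [0,0,-0.01,0,0,0],
    [0,0,-0.03,0,0,0],
    [0,0,-0.05,0,0,0],
    [0,0,-0.07,0,0,0],
    [0,0,-0.09,0,0,0],
    [0,0,-0.11,0,0,0],
    [0,0,-0.125,0,0,0],
    [0,0,-0.135,0,0,0],
    [0,0,-0.142,0,0,0],
    [0,0,-0.142,0,0,0],
    [0,0,-0.142,0,0,0],
    [0,0,-0.142,0,0,0],
    [0,0,-0.142,0,0,0],
    [0,0,-0.142,0,0,0]
  ]
}}

```text
time: 22.18
eef_pos: [0.5204, 0.2353, 0.2161]
tcp_rot: [0.622, 0.783, 0.0, 0.0]
contact_force: [0.6, 0.0, -0.9]
opening: 0.128
finger_force: 59.7
```

Run:
```python
from h import *
s=ctrl.get_state();print(s['time'],s['eef_pos'],R.from_quat(s['tcp_rot']).as_matrix()[:,1],s['finger_force'],s['opening'])
a=ctrl.read_camera('scene');b=ctrl.read_camera('wrist')
save(np.vstack([cv2.resize(a,(480,300)),cv2.resize(b,(480,300))]),'f6.png')
```

```text
22.175 [0.52044119 0.23528803 0.21608767] [9.74240265e-01 2.25512362e-01 2.85525608e-04] 59.67396676540375 0.12817010405814042
```

View pics/f6.png

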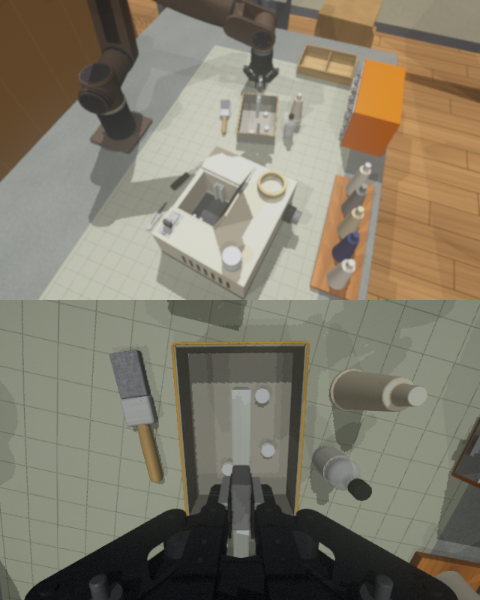

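The filter hangs upright in the gripper, centred over the tin and parallel to its long side. The flap is open, the bolt is drawn and the bystanders are in place, so I'm handing in.

```bash
python3 -c "
from plant import ctrl
print(ctrl.sign_off())"
```

```text
the job is handed in; nothing more can be done
None
```

I handed the job in at about 22 s: the filter is held upright and still, centred over the tin with its lower edge about 4 cm above the rim, with the bolt drawn and the flap open; sign-off returned no verdict.

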